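# Park the rolling mill's handwheel with its knob up

### The arm

A 6-joint arm with a two-finger parallel gripper is mounted at the origin on the work surface. World frame = base frame: x ahead of the robot, y to its left, z up, the work surface at z = 0. Lengths are in mm, angles in degrees, forces in N, time in s.
With the tool pointing down it reaches from about 275 to 1000 mm from the base axis. Payload 8.4 kg.
Tool frame: the origin (TCP) lies at the very end of the fingers, on their centre line; the grasp point (between the pads) lies 19 mm behind it; z points along the fingers, y is the line along which they close (so a half turn about z gives the same grasp; the last joint's range is limited). The gripper opens to 85 mm and grips with 20 to 120 N. Pads are 22 mm wide; open, the fingers measure 114 mm over their backs; the gripper's body (76 mm by 85 mm) begins 54 mm behind the grasp point. The pads swing forward as they close: fully open they stand 13 mm farther back than shut.
Start: joints at [-67.632, 20.225, 93.587, -0, 66.188, -0.138], TCP at [239.234, -577.404, 231.281] pointing down, gripper open.
Joint ranges: [-150.9, 150.9], [-52.94, 120.26], [3.33, 152.33], [-74.26, 254.26], [0, 154.13], [-172.89, 172.89]. Speed limits (degrees/s): [127.2, 127.2, 159.86, 180, 180, 180].

### API

Orientations are given as a 3x3 rotation matrix whose columns are the frame's x, y, z axes.
In Python, from cell import bot gives the robot as it stands. Calls block until the motion is done:
- bot.move_to(position, orientation): joint-space move of the TCP to a pose.
- bot.movel(position, orientation=None, v=150, f_stop=None): straight line of the TCP; orientation=None keeps the orientation; v is the mean speed in mm/s. With f_stop (N) it stops when the force on the tool has changed by that much, and returns True; else False.
- bot.movej(angles): joint-space move.
- bot.command_gripper(opening): finger opening in mm; the grip force is fixed at half the most; returns when the fingers have stopped.
- bot.wait(seconds).
- bot.ik(position, orientation): joint angles nearest the present ones, or None.
- bot.read_state(): the state.
- bot.capture(name): name is "scene" or "top"; returns a dict with "color" (480x640x3 uint8, red, green, blue), "fx", "fy", "cx", "cy" (pixels), "eye" and "rotation" of the camera in the world. Camera axes: x right, y up, looking along -z (the intrinsics and any distortion apply to the point x, -y, -z); pixel columns grow to the right and rows downward; lengths in mm; the calibration is good to about 2 mm. A picture is of the moment at which its call begins. There is no depth.
A pose or a line that the arm cannot do raises bot.IKError and nothing moves.
- bot.job_done(): hands the job in; it is judged then, once.
Trained networks look in a picture, given as the dict that the camera call returned (one of the last four; its "shot" number tells which), for a name from the list of things; names that differ only in an ending like _2 or _b are one class to them, and where a whole thing is asked for, a point or a joint stands for the part that bears it (a point fixed in the world has none). Each returns a list of dicts, best first, with "score" (0 to 1); they miss things now and then, are a little off and sometimes report something else, mostly with a low value. They report only what shows in the picture. A call takes as long as a camera call.
- bot.spot_in(picture, label): "xyz" ([x, y, z] in mm, in world coordinates, good to about 4 mm: the middle of the surface that is visible of it).
- bot.regions_of(picture, label): "region" (480x640 bool, what is visible of it).
The state is a dict: "clock": time; "q": joint angles; "dq": joint speeds; "effort": joint torques, N m; "position": TCP position; "tcp_rot": TCP orientation; "ft_force": force on the tool from outside, world axes, zero at the start; "torque": the same for the moment, N m; "opening": finger opening in mm; "grasp_force": force on a finger pad.
Only numpy, scipy, OpenCV 4.12 (cv2) and the standard library are available. Lean on these libraries where they do the work, as an engineer would, in place of code of your own. Each camera call takes 0.05 s, during which the arm holds its last target. There are 200 camera calls.

### The job

Park the rolling mill on the jeweller's bench: with the fingertips push its handwheel round, spoke after spoke and either way round, until the spoke that ends in a ball knob points straight up, and leave the wheel standing still like that. Push gently, never squeeze a spoke in the gripper, and leave the other things on the bench where they are.

Things in the scene. Friction and masses are not known exactly. Their poses are not given: they have to be found in the camera images.
- mill: Rolling mill bolted to the bench, origin under its centre, z up. Foot 170 (x) x 130 mm, 238 mm tall. Its handwheel stands upright on its -x side, in a plane parallel to its y-z plane, on a 24 mm axle along x. Apart from axle and hub nothing of the mill is nearer than 40 mm to the wheel's middle plane; the -x side is open.
- hub (a point): Centre of the handwheel, in its middle plane, 165 mm above the bench; it does not turn with the wheel. Axes as the mill's: z up, x along the axle into the mill, y horizontal in the wheel's plane. The hub is 48 mm across and 30 mm long; a ring of 12 mm round bar at 55 mm radius joins the five spokes, which stick out beyond it.
- knob (a point): Centre of the ball knob (steel, 36 mm diameter) on the end of one of the five spokes, 114 mm from the wheel's centre. It turns with the wheel; its own z axis points outward along that spoke.
- spoke (a point): Tip, 125 mm from the wheel's centre, of the plain spoke next to the knob spoke (at wheel value 0 it lies towards the hub's -y). All five spokes are straight round steel bars 12 mm thick, 72 degrees apart; four end plain like this one, the fifth has the knob.
- wheel (a joint): Turn of the wheel in rad; 0 or any whole number of turns: knob straight up. At value q the knob lies from the hub at y = -114 mm x sin q, z = 114 mm x cos q in the hub's axes, so it grows as the wheel's top moves to -y. It turns either way with no stops in use, with a stiff drag (0.4 N m, about 5 N at 80 mm radius), and stays where it is left.
- hammer: jeweller's hammer lying flat, 200 mm long; a bystander, origin at its middle on the bench
- jar: low closed jar, 60 mm diameter, 60 mm tall; a bystander, origin under its centre
- goblet: solid metal goblet, 64 mm across, 100 mm tall; a bystander, origin under its centre
- ingot: brass bar 70 x 25 x 12 mm; a bystander, origin under its centre
- mandrel: steel ring mandrel standing upright on a 70 mm foot, 152 mm tall; a bystander, origin under its centre
- brush: hand brush lying flat, 160 mm long; a bystander, origin at its middle on the bench
- cup: open cup, 72 mm across, 80 mm tall; a bystander, origin under its centre

How it is judged:
By the outcome, as a careful person would: the job done as asked, in the order asked, and still so for the second after the job is handed in, with the robot touching nothing.
It also fails if it takes over 54 s, if anything falls off the work surface, if the arm or the gripper's body presses on something with over 40 N, if the wrist force passes 120 N, or if a joint passes its speed limit or range.

## Working session

There is one attempt and no reset: what is moved stays moved. The work goes in short steps, each a Python script; the robot and the scene stay as the last script left them, time stands still between calls to the robot, and variables do not carry over. Pictures are saved under pics/ and viewed, at most 10 in all, crops included, and the job is handed in when it is done.

```bash
ls; mkdir -p pics
python3 - <<'E'
from cell import bot
import cv2,numpy as np
for n in ("scene","top"):
    p=bot.capture(n); cv2.imwrite(f"pics/{n}0.png",p["color"][:,:,::-1])
    print(n,p["fx"],p["fy"],p["cx"],p["cy"],p["eye"],np.round(p["rotation"],3).tolist(),[k for k in p])
    for l in ("mill","hub","knob","spoke","hammer","jar","goblet","ingot","mandrel","brush","cup"):
        print(l,[(np.round(d["xyz"]).tolist(),round(d["score"],2)) for d in bot.spot_in(p,l)[:3]])
print(bot.read_state()["clock"])
E
```

```text
pics
scene 545.6943648009405 545.6943648009405 321.58613575229305 237.696820368622 [1449.91138809 -640.58311088 1008.64261792] [[0.587, -0.498, 0.638], [0.809, 0.346, -0.474], [0.015, 0.795, 0.607]] ['color', 'fx', 'fy', 'cx', 'cy', 'eye', 'rotation', 'shot']
mill [([533.0, -160.0, 145.0], 0.94)]
hub [([540.0, -166.0, 142.0], 0.76)]
knob [([687.0, -268.0, 90.0], 0.67)]
spoke [([591.0, -66.0, 183.0], 0.76)]
hammer [([529.0, 76.0, 41.0], 0.6), ([695.0, -55.0, 25.0], 0.58)]
jar [([530.0, 76.0, 44.0], 0.7)]
goblet [([685.0, -267.0, 88.0], 0.7)]
ingot [([572.0, -336.0, 14.0], 0.69)]
mandrel [([506.0, -522.0, 13.0], 0.68)]
brush [([565.0, 397.0, 21.0], 0.91)]
cup [([555.0, 548.0, 59.0], 0.73)]
top 526.4632606603815 526.4632606603815 310.5332984428605 239.52982989098228 [ 312.40227532   -5.36839528 1777.06514289] [[0.01, 0.987, -0.161], [-1.0, 0.008, -0.011], [-0.01, 0.161, 0.987]] ['color', 'fx', 'fy', 'cx', 'cy', 'eye', 'rotation', 'shot']
mill [([508.0, -142.0, 227.0], 0.94)]
hub [([513.0, -144.0, 229.0], 0.64)]
knob [([566.0, -48.0, 190.0], 0.67)]
spoke [([564.0, -52.0, 189.0], 0.91)]
hammer [([680.0, -15.0, 22.0], 0.83)]
jar [([507.0, 86.0, 58.0], 0.71)]
goblet []
ingot [([571.0, -334.0, 12.0], 0.58)]
mandrel [([488.0, -512.0, 12.0], 0.93)]
brush [([555.0, 403.0, 16.0], 0.61), ([571.0, -334.0, 14.0], 0.19)]
cup [([549.0, 572.0, 38.0], 0.6)]
1.2
```

View pics/scene0.png

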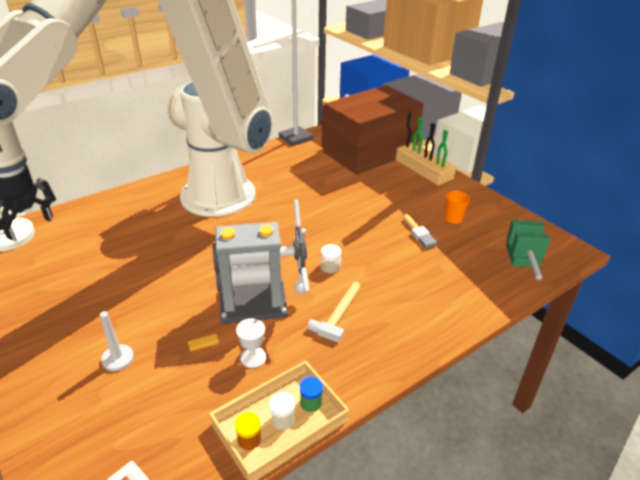

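View pics/top0.png

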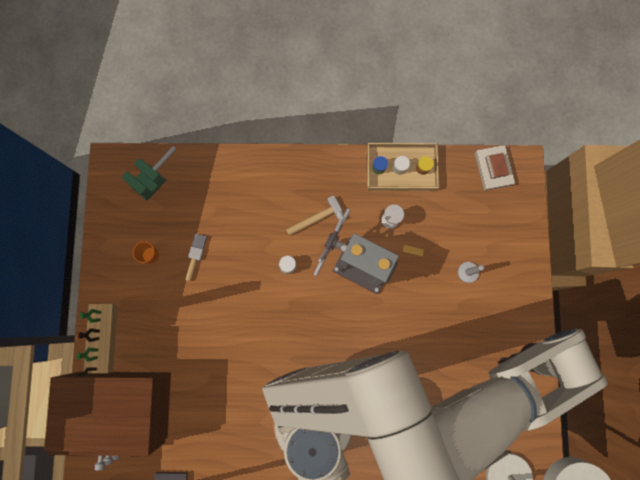

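The scene view shows the mill at about (250,265) with the wheel on its +y side, from (297,205) to (303,290). In the top view the wheel is edge-on from (317,275) to (347,210). I'll zoom in on both.

Run:
```python
import cv2,numpy as np
a=cv2.imread("pics/scene0.png")[190:320,205:365]; b=cv2.imread("pics/top0.png")[190:320,270:410]
a=cv2.resize(a,(492,400),interpolation=3)
b=cv2.resize(b,None,fx=2.2,fy=400/130,interpolation=3)
cv2.imwrite("pics/crop0.png",np.hstack([a,b]))
```

```text
(no output)
```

View pics/crop0.png

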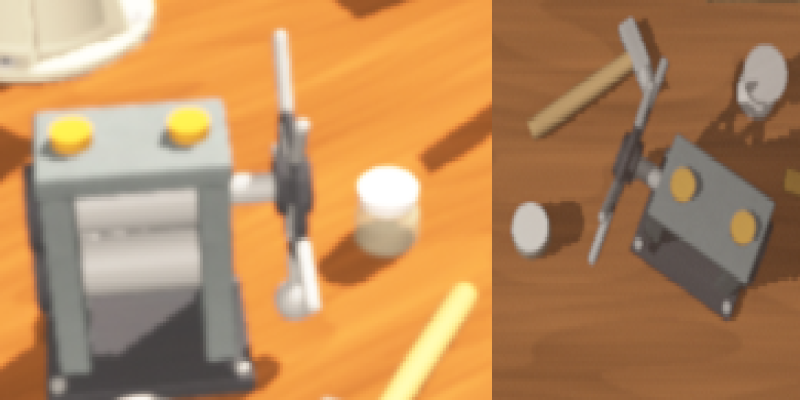

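```bash
cat > fit.py <<'E'
import numpy as np, itertools
from scipy.optimize import least_squares
CAM={"scene":None,"top":None}
def proj(p,P):
    c=(np.asarray(P)-p["eye"])@np.asarray(p["rotation"])
    return np.stack([p["cx"]+p["fx"]*c[...,0]/-c[...,2], p["cy"]-p["fy"]*c[...,1]/-c[...,2]],-1)
def axes(yaw):
    return np.array([np.cos(yaw),np.sin(yaw),0]),np.array([-np.sin(yaw),np.cos(yaw),0]),np.array([0,0,1.])
def pt(v,k,r):
    X,Y,Z=axes(v[2]); t=v[3]+k*np.radians(72)
    return np.array([v[0],v[1],165])+r*(-Y*np.sin(t)+Z*np.cos(t))
E
python3 - <<'E'
from fit import *
from cell import bot
s=bot.capture("scene");t=bot.capture("top")
obs=[(s,(296.1,200.4)),(s,(303.2,230.6)),(s,(307.4,290.1)),(t,(346.4,210.1)),(t,(316.8,275.1))]
kn=(s,(301,287.5)); hub=(t,(331.8,243.6))
# spoke k=1..4, k=1 at +72deg lies toward -y(hub) => label "spoke"
def res(v,a):
    r=[proj(p,pt(v,k,125))-u for (p,u),k in zip(obs,a)]
    r+=[proj(s,pt(v,0,114))-kn[1]]
    X=axes(v[2])[0]
    r+=[proj(t,pt(v,0,0)+[0,0,15])-hub[1]]
    return np.concatenate(r)
out=[]
for q0 in np.radians(range(0,360,36)):
  v0=[560,-75,np.radians(-115),q0]
  for a in itertools.product(range(1,5),repeat=5):
    if len(set(a[:3]))<3 or a[3]==a[4]: continue
    if np.abs(res(v0,a)).max()>45: continue
    f=least_squares(res,v0,args=(a,),x_scale=[10,10,.1,.1]); out.append((f.cost,np.round([*f.x[:2],*np.degrees(f.x[2:])],1).tolist(),a,np.round(f.fun,1).tolist()))
out.sort(key=lambda o:o[0])
for o in out[:12]: print(o)
E
```

```text
(np.float64(11.246826372128702), [569.7, -53.1, -115.6, 185.2], (3, 2, 1, 1, 4), [-1.5, -1.1, 0.4, -1.1, 0.3, 0.5, 1.7, -1.1, -1.4, 1.2, -0.2, -1.5, 0.0, -2.8])
(np.float64(11.246826372129629), [569.7, -53.1, -115.6, 185.2], (3, 2, 1, 1, 4), [-1.5, -1.1, 0.4, -1.1, 0.3, 0.5, 1.7, -1.1, -1.4, 1.2, -0.2, -1.5, 0.0, -2.8])
(np.float64(11.246826372301486), [569.7, -53.1, -115.6, 185.2], (3, 2, 1, 1, 4), [-1.5, -1.1, 0.4, -1.1, 0.3, 0.5, 1.7, -1.1, -1.4, 1.2, -0.2, -1.5, 0.0, -2.8])
(np.float64(27.616195789950268), [573.4, -55.7, -116.1, 184.1], (3, 2, 1, 2, 4), [-1.2, -0.2, 0.3, 1.1, -0.2, 2.5, -2.7, 4.5, -0.9, 0.1, -0.4, -0.9, 0.9, -3.9])
(np.float64(27.616195789950574), [573.4, -55.7, -116.1, 184.1], (3, 2, 1, 2, 4), [-1.2, -0.2, 0.3, 1.1, -0.2, 2.5, -2.7, 4.5, -0.9, 0.1, -0.4, -0.9, 0.9, -3.9])
(np.float64(27.616195789951885), [573.4, -55.7, -116.1, 184.1], (3, 2, 1, 2, 4), [-1.2, -0.2, 0.3, 1.1, -0.2, 2.5, -2.7, 4.5, -0.9, 0.1, -0.4, -0.9, 0.9, -3.9])
(np.float64(55.15230437311459), [570.5, -48.9, -118.2, 182.7], (3, 4, 1, 1, 4), [1.7, -1.8, -6.2, 4.2, -0.5, 1.5, 1.7, 0.2, -4.5, 0.6, 0.9, -3.2, -1.3, -3.0])
(np.float64(55.15230437312047), [570.5, -48.9, -118.2, 182.7], (3, 4, 1, 1, 4), [1.7, -1.8, -6.2, 4.2, -0.5, 1.5, 1.7, 0.2, -4.5, 0.6, 0.9, -3.2, -1.3, -3.0])
(np.float64(55.15230437317781), [570.5, -48.9, -118.2, 182.7], (3, 4, 1, 1, 4), [1.7, -1.8, -6.2, 4.2, -0.5, 1.5, 1.7, 0.2, -4.5, 0.6, 0.9, -3.2, -1.3, -3.0])
(np.float64(56.71699172300143), [574.0, -55.2, -118.6, 255.9], (2, 1, 4, 1, 3), [0.5, -0.3, -0.7, 1.4, -6.6, -0.2, -1.9, 4.7, -2.6, -0.8, 3.8, 1.5, 0.7, -4.1])
(np.float64(56.71699172321602), [574.0, -55.2, -118.6, 255.9], (2, 1, 4, 1, 3), [0.5, -0.3, -0.7, 1.4, -6.6, -0.2, -1.9, 4.7, -2.6, -0.8, 3.8, 1.5, 0.7, -4.1])
(np.float64(56.71699172343716), [574.0, -55.2, -118.6, 255.9], (2, 1, 4, 1, 3), [0.5, -0.3, -0.7, 1.4, -6.6, -0.2, -1.9, 4.7, -2.6, -0.8, 3.8, 1.5, 0.7, -4.1])
```

Fit is consistent (1–3 px residuals). The hub is at (570,-53), yaw is -115.6° and q≈185°, so the knob is almost straight down. I plan to use the closed fingertips as a pin through the wheel plane from the open side. One positive sweep of about 175° behind the +72° spoke should do it. First I'll check reachability.

```bash
cat >> fit.py <<'E'
V=[569.7,-53.1,np.radians(-115.6),0]
def rot(tilt,roll):
    X,Y,Z=axes(V[2]); a=np.radians(tilt); z=X*np.cos(a)-Z*np.sin(a)
    u=np.cross(Y,z); b=np.radians(roll)   # u: up-ish
    y=Y*np.cos(b)+u*np.sin(b)
    return np.column_stack([np.cross(y,z),y,z])
def pin(th,r,R,d=20):   # th deg, point in wheel plane -> TCP
    v=list(V); v[3]=np.radians(th); return pt(v,0,r)+d*R[:,2]
E
python3 - <<'E'
from fit import *
from cell import bot
for tilt in (0,20,35):
  for roll in (0,90,180,270):
    R=rot(tilt,roll); L=[]
    for th in (-133,-90,-45,0,60):
        L.append(bot.ik(pin(th,90,R),R))
    L.append(bot.ik(pin(-133,90,R,-110),R)); L.append(bot.ik(pin(60,90,R,-110),R))
    print(tilt,roll,[None if q is None else np.round(q).astype(int).tolist() for q in L])
E
```

```text
0 0 [[15, 67, 73, -57, 115, 57], [14, 63, 72, -60, 117, 52], [15, 56, 77, -59, 119, 51], [18, 51, 84, -55, 119, 55], [23, 52, 92, -48, 116, 64], [22, 73, 57, -56, 124, 50], [29, 58, 76, -46, 126, 59]]
0 90 [[15, 67, 73, -57, 115, -33], [14, 63, 72, -60, 117, -38], [15, 56, 77, -59, 119, -39], [18, 51, 84, -55, 119, -35], [23, 52, 92, -48, 116, -26], [22, 73, 57, -56, 124, -40], [29, 58, 76, -46, 126, -31]]
0 180 [[15, 67, 73, -57, 115, -123], [14, 63, 72, -60, 117, -128], [15, 56, 77, -59, 119, -129], [18, 51, 84, -55, 119, -125], [23, 52, 92, -48, 116, -116], [22, 73, 57, -56, 124, -130], [29, 58, 76, -46, 126, -121]]
0 270 [[15, 67, 73, -57, 115, 147], [14, 63, 72, -60, 117, 142], [15, 56, 77, -59, 119, 141], [18, 51, 84, -55, 119, 145], [23, 52, 92, -48, 116, 154], [22, 73, 57, -56, 124, 140], [29, 58, 76, -46, 126, 149]]
20 0 [[14, 57, 78, -47, 101, 56], [13, 53, 76, -49, 104, 51], [14, 47, 79, -49, 106, 50], [17, 42, 86, -46, 107, 53], [22, 42, 94, -41, 103, 61], [20, 59, 64, -45, 112, 52], [28, 45, 80, -38, 115, 57]]
20 90 [[14, 57, 78, -47, 101, -34], [13, 53, 76, -49, 104, -3
[... 698 characters left out ...]
4, 97, -35, 93, 58], [18, 49, 71, -37, 101, 50], [25, 35, 84, -32, 106, 55]]
35 90 [[12, 49, 83, -41, 89, -36], [11, 46, 79, -41, 93, -41], [12, 41, 81, -41, 97, -43], [15, 35, 88, -39, 98, -40], [20, 34, 97, -35, 93, -32], [18, 49, 71, -37, 101, -40], [25, 35, 84, -32, 106, -35]]
35 180 [[12, 49, 83, -41, 89, -126], [11, 46, 79, -41, 93, -131], [12, 41, 81, -41, 97, -133], [15, 35, 88, -39, 98, -130], [20, 34, 97, -35, 93, -122], [18, 49, 71, -37, 101, -130], [25, 35, 84, -32, 106, -125]]
35 270 [[12, 49, 83, -41, 89, 144], [11, 46, 79, -41, 93, 139], [12, 41, 81, -41, 97, 137], [15, 35, 88, -39, 98, 140], [20, 34, 97, -35, 93, 148], [18, 49, 71, -37, 101, 140], [25, 35, 84, -32, 106, 145]]
```

Run:
```python
from fit import *
from cell import bot
import cv2
R=rot(20,90)
s=bot.read_state(); p=np.array(s["position"])
bot.command_gripper(0)
bot.movel([p[0],p[1],450],v=250)
bot.move_to(pin(-20,250,R,-130),R)
bot.movel(pin(-133,90,R,-110),v=200)
print("ins",bot.movel(pin(-133,90,R,20),v=100,f_stop=12))
f0=np.array(bot.read_state()["ft_force"]); print(f0)
if np.linalg.norm(pin(-133,90,R,20)-bot.read_state()["position"])<3:
  for th in range(-126,41,8):
    hit=bot.movel(pin(th,90,R),v=60,f_stop=25)
    s=bot.read_state(); print(th,hit,np.round(s["ft_force"]-f0,1),round(s["clock"],1))
    if hit: break
for n in ("scene","top"):
    c=bot.capture(n)["color"][:,:,::-1]; cv2.imwrite(f"pics/{n}1.png",c)
a=cv2.imread("pics/scene1.png")[190:320,205:365]; b=cv2.imread("pics/top1.png")[180:320,270:410]
cv2.imwrite("pics/crop1.png",np.hstack([cv2.resize(a,(400,400),interpolation=3),cv2.resize(b,(400,400),interpolation=3)]))
```

```text
ins False
[ 0.99982724 -0.09082315 -0.07988323]
-126 False [-0.7 -1.   0.3] 9.3
-118 False [-1.1  1.6  0.8] 9.6
-110 False [-0.8  1.3 -0.5] 10.0
-102 False [-0.2 -0.7 -0.2] 10.3
-94 False [-0.6  0.3 -0.3] 10.7
-86 False [-0.5  0.7 -1.2] 11.1
-78 False [-0.2  0.3 -1.4] 11.4
-70 False [-0.6  1.1 -1.8] 11.8
-62 False [ 0.1  0.8 -1.4] 12.1
-54 False [-0.2  0.4 -1.8] 12.5
-46 False [-0.2  0.5  0.4] 12.9
-38 False [0.  0.8 0. ] 13.2
-30 False [-1.2  0.1 -1.6] 13.6
-22 False [-0.1 -0.5 -0.8] 13.9
-14 False [-0.3  0.2 -0.1] 14.3
-6 False [ 0.3  0.1 -0.1] 14.7
2 False [0.1 0.  0.6] 15.0
10 False [0.1 0.4 0.7] 15.4
18 False [ 0.2 -1.2  0.3] 15.7
26 False [-0.1 -0.6  0. ] 16.1
34 False [-1.1  0.   0.7] 16.4
```

View pics/crop1.png

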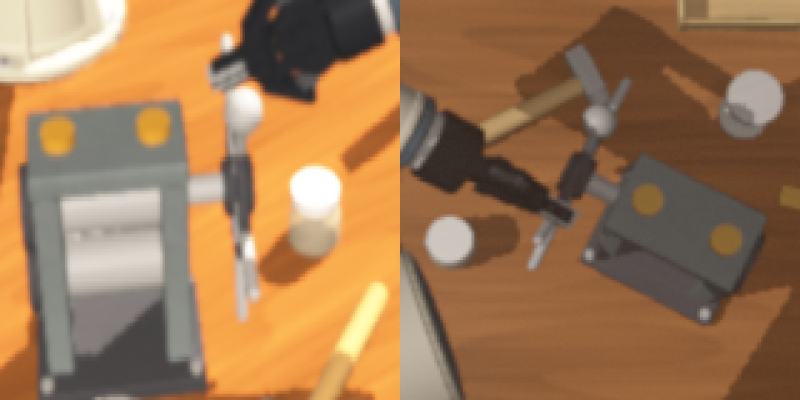

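The wheel followed the pin. The knob is now near the top at scene px (302,225) and top px (339,223). I'll measure q with the knob's mask and finish the push.

```bash
cat >> fit.py <<'E'
def knobq(bot,q0):
    O=[]
    for n,w in (("scene",1),("top",1)):
        p=bot.capture(n)
        O.append((p,[(np.round(d["xyz"]).tolist(),round(d["score"],2),np.round(proj(p,np.array(d["xyz"])),1).tolist()) for d in bot.spot_in(p,"knob")[:2]]))
        print(n,O[-1][1])
    return O
def fitq(px):  # list of (pic, uv) ; V fixed
    f=least_squares(lambda t:np.concatenate([proj(p,pt([*V[:3],t[0]],0,114))-u for p,u in px]),[-.3])
    return np.degrees(f.x[0]),np.round(f.fun,1)
E
python3 - <<'E'
from fit import *
from cell import bot
O=knobq(bot,0)
print(fitq([(O[0][0],(302.2,224.8)),(O[1][0],(339.3,222.7))]),fitq([(O[0][0],(302.2,224.8))]),fitq([(O[1][0],(339.3,222.7))]))
E
```

```text
scene [([611.0, -70.0, 188.0], 0.88, [303.6, 252.9])]
top [([580.0, -58.0, 222.0], 0.73, [333.9, 235.3])]
(np.float64(-22.242105143143668), array([-0. ,  0.1, -0.1,  0.1])) (np.float64(-22.150438694471607), array([-0.,  0.])) (np.float64(-22.39616491870821), array([-0., -0.]))
```

Run:
```python
from fit import *
from cell import bot
import cv2
R=rot(20,90)
for th in (40,46,51): print(bot.movel(pin(th,90,R),v=40,f_stop=25))
bot.wait(.3)
for n in ("scene","top"):
    c=bot.capture(n)["color"][:,:,::-1]; cv2.imwrite(f"pics/{n}2.png",c)
a=cv2.imread("pics/scene2.png")[190:270,260:340]; b=cv2.imread("pics/top2.png")[190:270,290:370]
cv2.imwrite("pics/crop2.png",np.hstack([cv2.resize(a,(400,400),interpolation=3),cv2.resize(b,(400,400),interpolation=3)]))
```

```text
False
False
False
```

View pics/crop2.png

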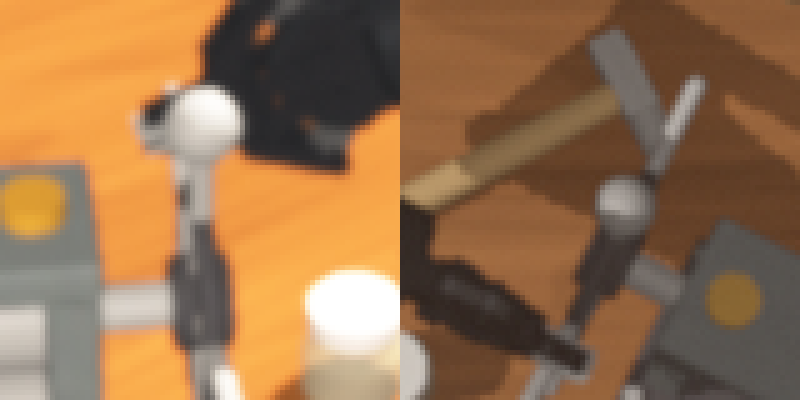

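Knob at scene px (301,214.8) and top px (334.8,231).

Run:
```python
from fit import *
from cell import bot
import cv2
s=bot.capture("scene");t=bot.capture("top")
S=(s,(300.6,214.4));T=(t,(334.4,230.6))
q,_=fitq([S,T]);print(q,fitq([S]),fitq([T]))
```

```text
-6.891852340566533 (np.float64(-6.219765202079412), array([-0.4,  0.1])) (np.float64(-7.407467871199758), array([0.7, 0.3]))
```

Run:
```python
from fit import *
from cell import bot
import cv2
R=rot(20,90)
print(bot.movel(pin(57,90,R),v=25,f_stop=25)); bot.wait(.2)
bot.movel(pin(47,90,R),v=60)
bot.movel(pin(47,90,R,-110),v=120)
bot.movel(pin(47,160,R,-200),v=200)
for n in ("scene","top"):
    c=bot.capture(n)["color"][:,:,::-1]; cv2.imwrite(f"pics/{n}3.png",c)
print(bot.read_state()["clock"])
a=cv2.imread("pics/scene3.png")[190:310,250:350]; b=cv2.imread("pics/top3.png")[190:290,290:370]
cv2.imwrite("pics/crop3.png",np.hstack([cv2.resize(a,(400,480),interpolation=3),cv2.resize(b,(384,480),interpolation=3)]))
```

```text
False
21.6083
```

View pics/crop3.png

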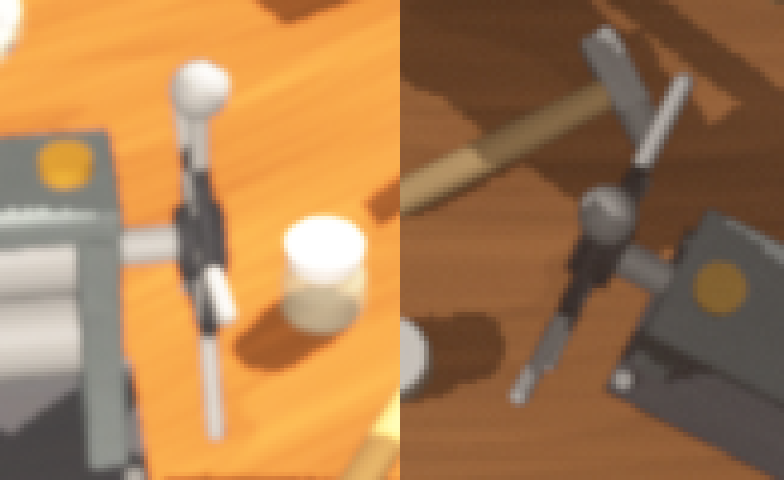

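The view is clear: knob at scene px (300,212) and top px (333,234.5), with the neighbouring tips at top px (349.5,206) and (314,273.5). I'll refit everything jointly.

Run:
```python
from fit import *
from cell import bot
s=bot.capture("scene");t=bot.capture("top")
o=.4
obs=[(0,s,3,(296.1,200.4)),(0,s,2,(303.2,230.6)),(0,s,1,(307.4,290.1)),(0,t,1,(346.4,210.1)),(0,t,4,(316.8,275.1)),(0,s,0,(301,287.5)),
(1,s,0,(300.1-.1,212.3)),(1,s,4,(307.0,269.8)),(1,s,3,(303.7,299.2)),(1,t,0,(333.1,234.6)),(1,t,4,(349.3,205.8)),(1,t,1,(314.2,273.5)),
(2,s,0,(302.2,224.8)),(2,t,0,(339.3,222.7)),(3,s,0,(300.6,214.4)),(3,t,0,(334.4,230.6))]
def res(v): return np.concatenate([proj(p,pt([*v[:3],v[3+g]],k,125 if k else 114))-o-np.array(u)+o for g,p,k,u in obs])
for loss in ("linear","soft_l1"):
  f=least_squares(res,[*V[:3],3.23,0,-.4,-.1],loss=loss,x_scale=[10,10,.1]+[.1]*4)
  cov=np.linalg.inv(f.jac.T@f.jac)*np.mean(f.fun**2)
  print(np.round(f.x[:2],1),np.round(np.degrees(f.x[2:]),1),"sd",np.round(np.degrees(np.sqrt(np.diag(cov)[3:])),2)); print(np.round(f.fun.reshape(-1,2),1).tolist())
for p in (s,t): print([(np.round(d["xyz"]),d["score"]) for l in("knob","hub") for d in bot.spot_in(p,l)[:2]])
```

```text
[570.8 -52.9] [-116.3  185.3   -1.4  -21.8   -6.4] sd [0.6  0.67 0.86 0.92]
[[-0.9, -0.9], [0.4, -0.9], [0.0, 0.8], [2.1, -1.3], [-1.8, 0.6], [0.1, -1.2], [-0.1, -0.1], [0.3, -0.1], [0.7, 0.1], [0.2, -0.4], [0.1, -0.9], [0.3, 0.3], [0.1, 0.0], [-0.1, -0.0], [-0.1, 0.4], [0.4, 0.6]]
[570.9 -52.8] [-116.6  185.4   -1.3  -21.8   -6.4] sd [0.99 0.76 0.93 1.11]
[[-0.6, -0.9], [0.3, -1.0], [-0.2, 0.7], [2.2, -1.2], [-2.0, 0.5], [0.1, -1.2], [-0.1, -0.2], [0.1, -0.1], [0.6, 0.2], [0.1, -0.4], [0.3, -0.8], [0.1, 0.2], [0.0, 0.0], [-0.1, -0.0], [-0.1, 0.4], [0.3, 0.6]]
[(array([595., -68., 198.]), 0.72), (array([ 542., -164.,  146.]), 0.64)]
[(array([564., -47., 205.]), 0.69), (array([ 512., -140.,  228.]), 0.89)]
```

Run:
```python
from fit import *
from cell import bot
import cv2
R=rot(20,90)
bot.movel(pin(45,90,R,-110),v=200)
print(bot.movel(pin(45,90,R),v=120,f_stop=15))
print(bot.movel(pin(53,90,R),v=60,f_stop=20),bot.movel(pin(58.4,90,R),v=20,f_stop=25)); bot.wait(.2)
bot.movel(pin(47,90,R),v=60)
bot.movel(pin(47,90,R,-110),v=120)
bot.movel(pin(47,160,R,-200),v=200)
for n in ("scene","top"):
    c=bot.capture(n)["color"][:,:,::-1]; cv2.imwrite(f"pics/{n}4.png",c)
print(bot.read_state()["clock"])
a=cv2.imread("pics/scene4.png")[190:310,250:350]; b=cv2.imread("pics/top4.png")[190:290,290:370]
cv2.imwrite("pics/crop4.png",np.hstack([cv2.resize(a,(400,480),interpolation=3),cv2.resize(b,(384,480),interpolation=3)]))
# subpixel shift between shots 3 and 4 of knob patch
for n,(r,c) in (("scene",(212,300)),("top",(234,333))):
    A=cv2.imread(f"pics/{n}3.png")[r-6:r+7,c-6:c+7]; B=cv2.imread(f"pics/{n}4.png")[r-12:r+13,c-12:c+13]
    m=cv2.matchTemplate(cv2.resize(B,None,fx=8,fy=8,interpolation=2),cv2.resize(A,None,fx=8,fy=8,interpolation=2),5)
    l=cv2.minMaxLoc(m); print(n,np.array(l[3])/8-6,l[1])
```

```text
False
False False
27.6167
scene [-0.25  -0.125] 0.9884805679321289
top [-0.125  0.375] 0.9846360087394714
```

View pics/crop4.png

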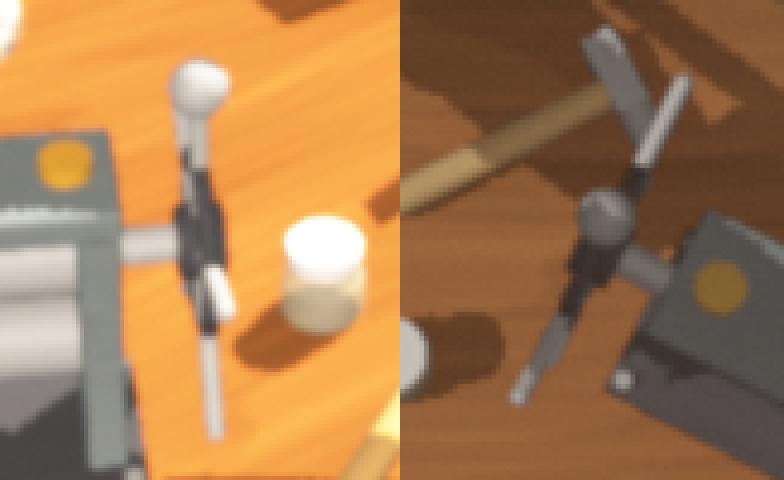

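The knob moved a little further (about 0.7°), which puts q at about -0.6°. The wheel is clear of the robot and nothing else has moved, so I'm handing in.

```bash
python3 -c "
from cell import bot
print(bot.job_done())"
```

```text
the job is handed in; nothing more can be done
None
```

The job is handed in: the ball-knob spoke points straight up to within about 1° (estimated from the camera images), the arm is clear of the wheel, and I saw no sign that anything else on the bench had moved.

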